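Draw out the air-cap tray and push the other one home

ROBOT

A 6-joint arm with a two-finger parallel gripper is mounted at the origin on a cart in front of the work surface, level with it; the furniture and walls round the work are solid. World frame = base frame: x ahead of the robot, y to its left, z up, the work surface at z = 0. Lengths are in mm, angles in rad, forces in N, time in s.
With the tool pointing down it reaches from about 400 to 825 mm from the base axis. Payload 7 kg.
Tool frame: the origin (TCP) lies at the very end of the fingers, on their centre line; the grasp point (between the pads) lies 19 mm behind it; y points along the fingers, x is the direction in which the jaws open and shut, and the axes are right-handed (so a half turn about y gives the same grasp; the last joint's range is limited). The gripper opens to 85 mm and grips with 20 to 120 N. Pads are 22 mm wide; open, the fingers measure 114 mm over their backs; the gripper's body (76 mm by 85 mm) begins 54 mm behind the grasp point. The pads swing forward as they close: fully open they stand 13 mm farther back than shut.
Start: joints at [1.397, 0.359, 0.012, 0, -1.224, -0.288], TCP at [300.758, 604.268, 209.302] pointing down, gripper open.
Joint ranges: [-3.07, 3.07], [-1.43, 2.12], [-1.02, 1.25], [-3.03, 1.67], [-3.05, -0], [-3.03, 3.03]. Speed limits (rad/s): [2.39, 2.39, 3.01, 3.14, 3.14, 3.14].

INTERFACE

Orientations are given as a unit quaternion [x, y, z, w].
In Python, from plant import sensors, snapshot, camera_params, order gives the robot as it stands.
- The arm moves only by the tool play_rows, never from a script. Its argument "deltas" is a list of rows, each an object with "claw": the gripper command: -1 is shut, 1 is fully open, values between are in proportion; "slide": the shift along the tool's x, y, z in m, a list of three; "twist": the turn, a rotation vector about the tool's x, y, z in degrees, a list of three. A call has 1 to 20 rows; each row is the pose to reach, as a shift and turn from the pose measured when the call began, along the tool's axes at that moment; what a row does not reach only later rows make up. A row lasts 1/8 s, in which the tool goes at most 62.5 mm and 10.7 degrees, less where a joint would pass 70% of its speed; a pose out of reach is approached as far as the arm can. A call with a gripper value outside its range is refused whole. The fingers move at their own pace and stop on an object; "grip_force" is the grip in N (left out, the last holds). Time passes only in rows, so rows that repeat a pose let the fingers close. It gives the time, the measured TCP pose, the force and the opening at its end, in the units of the state.
- sensors.get_obs(): the state, without advancing time (a new reading comes with each control period).
- snapshot(name): name is "side" or "top" or "wrist"; returns (picture, depth): 420x560x3 uint8, red, green, blue; 420x560 float32, mm along the optical axis (not along the pixel's ray), 0 where there is no reading.
- camera_params(name): a dict with "camera_matrix" (3x3 intrinsics, pixels), "rvec" (rotation vector, rad) and "tvec" (3), from world to camera coordinates, as OpenCV has them. Camera axes: x right, y down, z forward; pixel columns grow to the right and rows downward; lengths in mm; the calibration is good to about 2 mm. The wrist camera is an equidistant fisheye: a pixel r from the principal point sees the ray r / f radians off the axis. A picture is of the moment at which its call begins: read the wrist's pose just before it. camera_params takes no time and is no camera call; for the wrist camera it gives the pose at the moment of the call.
- order.sign_off(): hands the job in, once; it reports no verdict.
The state is a dict: "t": time; "q": joint angles; "qd": joint speeds; "effort": joint torques, N m; "eef_pos": TCP position; "ee_rot": TCP orientation; "ft_force": force on the tool from outside, world axes, zero at the start; "ft_torque": the same for the moment, N m; "width": opening from 0.0 (shut) to 1.0 (fully open).
Only numpy, scipy, OpenCV 4.12 (cv2) and the standard library are available. Lean on these libraries where they do the work, as an engineer would, in place of code of your own. Each camera call takes 0.05 s, during which the arm holds its last target. There are 200 camera calls.

TASK

Two small parts trays on bench slides both stand a little way out. Find the tray that holds the broad round air cap, hook a fingertip behind its front lip and draw it out all the way to its stop; push the other tray, with the slim pointed nozzle, fully home. Do not pinch a lip between the fingers, do not touch or lift the parts in the trays, and leave the other things on the bench where they are.

Things in the scene. Friction and masses are not known exactly. Their poses are not given: they have to be found in the camera images.
- slide_left: the slide to the left of the balance, its front turned roughly to the robot: a fixed steel runner, 104 long (its x) x 96 wide (its y) x 44 high: a 20 mm plinth with two side rails 6 thick and a rear stop; origin at the centre of its underside on the bench, z up; its own -x is the way its tray draws out, +x is home. It never moves during the work. 
- tray_left (a joint): how far the left tray stands out (m): 0 = fully home at the rear stop, 0.050 = at its front stop; starts about 0.012 to 0.022. Stays where left; moving it takes about 2.5 N plus 8 N per m/s; it cannot be lifted off. With the tray home its lip (8 mm thick, 76 wide, top at z 60) spans x -60 to -52 mm in the slide's frame, the divider -8 to -5, the rear wall ends at 44.
- well_left (a point): centre of the finger well's floor in the left tray (44 mm from lip to divider, open at the sides but for the runner's rails, 84 mm apart, 12 mm higher than this floor), floor 32 mm above the bench; moves with the tray; the lip's inner side is 22 mm from it towards the slide's -x, the divider 22 mm towards +x; lip top 28 mm and divider top 18 mm above it
- pocket_left (a point): centre of the floor of the parts pocket in the left tray, 48 mm behind the well's centre; pocket 46 mm (along the slide) x 70 mm inside, walls 18 mm high; moves with the tray
- slide_right: the slide to the right of the balance, its front turned mostly to the balance (left) and partly to the robot: a fixed steel runner, 104 long (its x) x 96 wide (its y) x 44 high: a 20 mm plinth with two side rails 6 thick and a rear stop; origin at the centre of its underside on the bench, z up; its own -x is the way its tray draws out, +x is home. It never moves during the work. 
- tray_right (a joint): how far the right tray stands out (m): 0 = fully home at the rear stop, 0.050 = at its front stop; starts about 0.012 to 0.022. Stays where left; moving it takes about 2.5 N plus 8 N per m/s; it cannot be lifted off. With the tray home its lip (8 mm thick, 76 wide, top at z 60) spans x -60 to -52 mm in the slide's frame, the divider -8 to -5, the rear wall ends at 44.
- well_right (a point): centre of the finger well's floor in the right tray (44 mm from lip to divider, open at the sides but for the runner's rails, 84 mm apart, 12 mm higher than this floor), floor 32 mm above the bench; moves with the tray; the lip's inner side is 22 mm from it towards the slide's -x, the divider 22 mm towards +x; lip top 28 mm and divider top 18 mm above it
- pocket_right (a point): centre of the floor of the parts pocket in the right tray, 48 mm behind the well's centre; pocket 46 mm (along the slide) x 70 mm inside, walls 18 mm high; moves with the tray
- air_cap: spray-gun air cap, a broad round metal cap with two small horns, 30 mm across, 24 mm high, loose in the pocket of one of the two trays (either one); origin at the centre of its underside
- nozzle: fluid nozzle, a slim pointed brass part with hexagonal foot, 14 x 16 mm, 26 mm high, standing loose in the pocket of the other tray; origin at the centre of its underside; it may fall over in its pocket, which does no harm
- spanner: bystander: flat spanner 28 x 176 x 9 mm lying along y on the bench near the left slide; origin under its centre
- parts_box: bystander: small closed box 40 x 70 x 22 mm on the bench near the right slide; origin under its centre
- tape: bystander: roll of tape lying flat, 94 mm across, 19 mm high, far right on the bench; origin under its centre
- balance: fixed obstacle between the slides: a balance with a round pan 275 mm across, pan centre about 40 mm behind (+x) its origin, pan top 105 mm above the bench; its flat console in front is 22 mm high; origin under its middle
- meter_beige: fixed obstacle behind the balance: beige pistol-shaped instrument, a foot of about 100 x 130 x 60 mm, an upright grip and a thick barrel across it; the barrel spans heights 205 to 307 mm and reaches at most 130 mm sideways from the origin, under the foot's middle. Between the slides keep the wrist on the robot's side of the beige one
- meter_grey: fixed obstacle right of the right slide: grey pistol-shaped instrument, a foot of about 100 x 130 x 60 mm, an upright grip and a thick barrel across it; the barrel spans heights 205 to 307 mm and reaches at most 130 mm sideways from the origin, under the foot's middle. Between the slides keep the wrist on the robot's side of the beige one. A fixed screen hangs over the right rear of the bench, lower edge 0.55 m up, from 0.51 m ahead of the robot: stay low over the right slide

How it is judged (in metres and radians):
On the way:
1. a finger bears on the inner side of the lip of the air cap's tray while that tray is between 25 and 46 mm out (((horizontal distance between air_cap and pocket_left below 0.035 m and contact force between the fingers and tray_left_c0 above 0.8 N and value of joint tray_left between 0.025 and 0.046 m) or (horizontal distance between air_cap and pocket_right below 0.035 m and contact force between the fingers and tray_right_c0 above 0.8 N and value of joint tray_right between 0.025 and 0.046 m))), for 0.1 s.
At the end, for the whole second after the job is handed in: the tray with the air cap stands out at least 46 of its 50 mm and is at rest; the tray with the nozzle is within 5 mm of fully home; air cap and nozzle lie in the pockets of their own trays (((horizontal distance between air_cap and pocket_left below 0.035 m and horizontal distance between nozzle and pocket_right below 0.042 m and value of joint tray_left above 0.046 m and value of joint tray_right below 0.005 m and velocity of joint tray_left below 0.01 m/s and height (world z) of each of air_cap, nozzle below 0.05 m and linear speed of air_cap below 0.05 m/s) or (horizontal distance between air_cap and pocket_right below 0.035 m and horizontal distance between nozzle and pocket_left below 0.042 m and value of joint tray_right above 0.046 m and value of joint tray_left below 0.005 m and velocity of joint tray_right below 0.01 m/s and height (world z) of each of air_cap, nozzle below 0.05 m and linear speed of air_cap below 0.05 m/s))); the robot touches nothing.
It fails at once if a tray's lip is pinched (fingers press on its inner and its outer side at once) ((contact force between the fingers and tray_left_c0 above 2 N and contact force between the fingers and tray_left_c1 above 2 N) or (contact force between the fingers and tray_right_c0 above 2 N and contact force between the fingers and tray_right_c1 above 2 N)).
It fails at once if the air cap or the nozzle is touched by the fingers (contact force between the fingers and air_cap above 1 N or contact force between the fingers and nozzle above 1 N).
It fails at once if the air cap or the nozzle is lifted (height (world z) of any of air_cap, nozzle above 0.06 m).
It fails at once if the spanner, the small box or the tape roll is moved more than 15 mm (distance of any of spanner, parts_box, tape from where it was at the start of the episode above 0.015 m).
It also fails if it takes over 42 s, if anything falls off the work surface, if the arm or the gripper's body presses on something with over 40 N, if the wrist force passes 120 N, or if a joint passes its speed limit or range.

## Working session

There is one attempt and no reset: what is moved stays moved. The work goes in short steps, Python scripts to look and compute and a tool call to move; the robot and the scene stay as the last step left them, time stands still between calls to the robot, and variables do not carry over. Pictures are saved under pics/ and viewed, about 8 in all and at most 12, crops included, and the job is handed in when it is done.

Besides the shell and the picture viewer there is one more tool, called after "Call:" as name(argument=value, ...), one argument or row to a line, values as JSON. play_rows: Moves the arm, as the interface text tells. Its arguments: {"type":"object","properties":{"deltas":{"type":"array"},"grip_force":{"type":"number"}},"required":["deltas"]}

```bash
ls; mkdir -p pics; python3 - <<'E'
from plant import sensors, snapshot, camera_params
import cv2,numpy as np
print(sensors.get_obs())
for n in ["top","side"]:
    im,d=snapshot(n); cv2.imwrite(f"pics/{n}0.png",im[:,:,::-1]); np.savez(f"pics/{n}0.npz",im=im,d=d,**{k:np.array(v) for k,v in camera_params(n).items()})
    p=camera_params(n);print(n,p)
E
```

```text
pics
{'t': 0.0, 'q': array([ 1.39709605e+00,  3.59348546e-01,  1.10274466e-02, -3.71174839e-04,
       -1.22407530e+00, -2.88113527e-01]), 'qd': array([ 0.00071814,  0.00039116,  0.00030316,  0.00025358, -0.00045121,
       -0.00073327]), 'effort': array([ 2.36707619e-04, -5.83318520e+01,  2.93429035e+01,  6.93638921e+00,
       -5.62236106e-03, -1.37493097e-05]), 'eef_pos': array([300.5395892 , 603.80842617, 208.37103485]), 'ee_rot': array([ 0.37272986, -0.60084305,  0.60152329, -0.37179269]), 'ft_force': array([-0.31226891, -0.64256625,  0.09594744]), 'ft_torque': array([-0.00657312, -0.04978707,  0.00724084]), 'width': 1.0031989951503213}
top {'camera_matrix': array([[461.22514487,   0.        , 276.65142172],
       [  0.        , 461.22514487, 202.7655698 ],
       [  0.        ,   0.        ,   1.        ]]), 'rvec': array([ 2.1315512 , -2.18826395,  0.13028752]), 'tvec': array([   5.5084542 ,  491.21183539, 1246.23473716])}
side {'camera_matrix': array([[429.31033153,   0.        , 280.00810714],
       [  0.        , 429.31033153, 204.7379513 ],
       [  0.        ,   0.        ,   1.        ]]), 'rvec': array([ 0.54976712, -2.37224253,  1.60270845]), 'tvec': array([ 467.87013838,  119.47182717, 1175.38607436])}
```

View pics/top0.png

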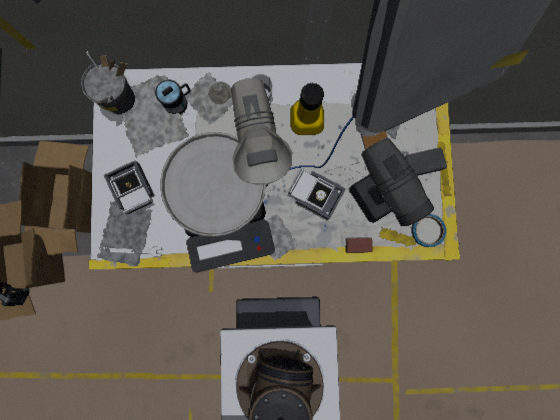

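View pics/side0.png

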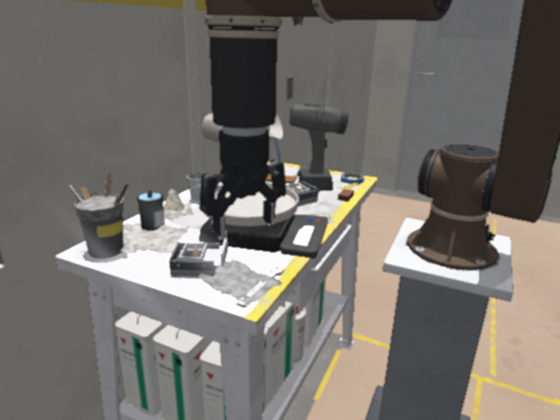

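Top view: the left tray is at about (130,188) and holds a dark or slim part. The right tray is at about (317,192) and holds a round light part. I'll zoom in on both.

```bash
cat > h.py <<'E'
import numpy as np,cv2
def load(n):
    z=np.load(f"pics/{n}.npz"); return z['im'],z['d'],z['camera_matrix'],cv2.Rodrigues(z['rvec'])[0],z['tvec'].ravel()
def plane(K,R,t,uv,z):
    uv=np.atleast_2d(uv).astype(float); r=(np.linalg.inv(K)@np.c_[uv,np.ones(len(uv))].T).T@R
    c=-R.T@t; z=np.broadcast_to(z,len(uv)); return c+r*((z-c[2])/r[:,2])[:,None]
def cloud(d,K,R,t):
    v,u=np.mgrid[:d.shape[0],:d.shape[1]]; p=np.c_[u.ravel(),v.ravel(),np.ones(u.size)]@np.linalg.inv(K).T*d.reshape(-1,1)
    return ((p-t)@R).reshape(*d.shape,3)
E
python3 - <<'E'
from h import *
im,d,K,R,t=load("top0")
print(K@(t)/ (t[2]))
P=cloud(d,K,R,t)
a=im[155:220,95:160]; b=im[160:225,285:350]
cv2.imwrite("pics/crop0.png",cv2.resize(np.hstack([a,b]),None,fx=6,fy=6,interpolation=cv2.INTER_CUBIC)[:,:,::-1])
np.set_printoptions(linewidth=250)
print("L z");print(P[160:218:2,102:158:2,2].round().astype(int))
print("R z");print(P[164:222:2,286:348:2,2].round().astype(int))
E
```

```text
[278.69007263 384.56057454   1.        ]
L z
[[   3   -3    0   -3   -2   -4    2    0    1   -2   -2    2   -2    1   -3    2   -6   -2   -2   -2   -5   -1   -5   -1   -2    7    1   -3]
 [   0   -3    2    3    0   -2    1   -5   -1    1   -5   -1   -1    0   51   45   43   41   -4   -1   -1    2    2   -5   -2    0    1   -5]
 [  -1   -4    1    0   -4   -1   -1    4    0    2   -1   -1   52   47   43   36   46   47   29    2   -3   -2    3   -4    0   -4   -2   -1]
 [   0    1   -4   -1   -2   -4    4   -3   -3   -6   54   48   45   39   30   28   43   47   34   13    0   -5    0   -4   -3    0    0   -6]
 [  -4   -1   -2   -4    0    5    0    0   49   44   45   33   29   27   22   30   52   40   44   23    0    1   -4   -1   -2    0   -4   -4]
 [  -2   -3   -6    1   -1   48   45   41   38   28   26   22   23   29   52   46   51   46   43   39   11   -3    2   -3    4    7   -2    1]
 [   0    0   -4   46   51   48   42   35   23   24   26   27   48   46   41   27   29   48   43   42   26   -3    0   -5   -1    0   -3   -1]
 [  -1    4   45   48   44   30   27   24   28   27   
[... 6979 characters left out ...]
0   48   41   26   25   47   50    6    3    1    1   -1   -1    0]
 [   0   -1   -3   -2    3    0    0    5    2    0    0   -7    2   -2    2    2   13   31   43   46   40   41   48    1   -1   -4   -1    3   -1    1    0]
 [   3    0   -1    4   -2    0   -1   -2   -2   -3    3    0    0    4    2   -2   -1    2   17   33   42   41   45   -2   -4    1   -3    2    3    4    0]
 [  -3   -1   -1   -4   -2   -1    1    2    0   -4   -1   -2    0    0   -2    4   -1    4    2   -1   14   35   -2   -1    3   -5    3    5    0   -1    5]
 [   1   -2   -3    2    1   -4    3   -3    1   -2   -3   -2    1    0    0    3    0    0    1   -3   -1   -2    3    0   -2    6   -2    4   -1    1   -3]]
```

View pics/crop0.png

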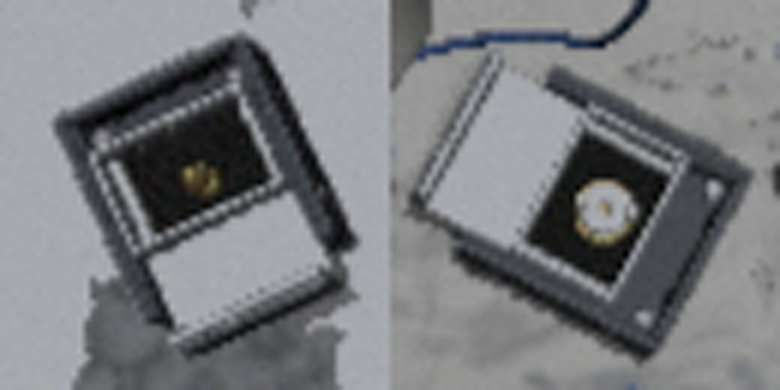

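```bash
python3 - <<'E'
from h import *
im,d,K,R,t=load("top0"); P=cloud(d,K,R,t)
for n,(r0,r1,c0,c1),sg in (("L",(158,222,98,160),None),("R",(168,222,286,348),None)):
    Q=P[r0:r1,c0:c1].reshape(-1,3); 
    m=(Q[:,2]>38)&(Q[:,2]<70)
    if n=="R": m&=~((Q[:,0]>Q[:,0].max()-15)&(Q[:,1]>Q[:,1].max()-10)) 
    Q=Q[m]
    # drop stray
    from scipy.spatial import cKDTree
    k=cKDTree(Q[:,:2]); Q=Q[[len(x)>=4 for x in k.query_ball_point(Q[:,:2],7)]]
    rc=cv2.minAreaRect(Q[:,:2].astype(np.float32)); print(n,rc, cv2.boxPoints(rc).round().tolist())
    L=Q[Q[:,2]>55]; c=np.median(L,0); L=L[np.linalg.norm((L-c)[:,:2],axis=1)<50]
    ev,V=np.linalg.eigh(np.cov(L[:,:2].T)); a=V[:,1]; nn=np.array([-a[1],a[0]])
    w=Q[:,:2].mean(0); nn*=np.sign((w-L[:,:2].mean(0))@nn)
    print(" lip mean",L.mean(0).round(1),"home dir",nn.round(3),np.degrees(np.arctan2(nn[1],nn[0])).round(1))
    s=(Q[:,:2]-w)@nn; y=(Q[:,:2]-w)@np.array([-nn[1],nn[0]])
    print(" s range",np.percentile(s,[0.5,99.5]),"lip s",np.percentile((L[:,:2]-w)@nn,[2,50,98]),"lip y",np.percentile((L[:,:2]-w)@np.array([-nn[1],nn[0]]),[2,98]),"w",w)
im2,d2,K2,R2,t2=load("side0")
def c(u): return [tuple(x) for x in u]
L=np.array([(65,118),(240,40),(350,245),(185,350),(330,265)])/6+[95,155]
Rr=np.array([(745,175),(640,355),(455,250),(550,72)])-[390,0]; Rr=Rr/6+[285,160]
print("L corners z44",plane(K,R,t,L,44).round(0)[:,:2].tolist()); print("R z44",plane(K,R,t,Rr,44).round(0)[:,:2].tolist())
Rl=np.array([(490,58),(418,200)])-[390,0];print("R lip outer z60",plane(K,R,t,Rl/6+[285,160],60).round(0)[:,:2].tolist())
Ll=np.array([(185,350),(340,280)]);print("L lip outer",plane(K,R,t,Ll/6+[95,155],60).round(0)[:,:2].tolist())
E
```

```text
L ((542.4276123046875, 398.5870666503906), (128.03707885742188, 97.32622528076172), 25.53267478942871) [[464.0, 415.0], [506.0, 327.0], [621.0, 382.0], [579.0, 470.0]]
 lip mean [490.  373.2  59.6] home dir [0.908 0.419] 24.8
 s range [-67.22316923  59.14648143] lip s [-66.63335768 -62.71660553 -58.58179632] lip y [-34.20434143  35.92182294] w [546.58239526 399.25335882]
R ((517.8222045898438, -115.24098205566406), (133.20106506347656, 96.96327209472656), 59.93916702270508) [[443.0, -149.0], [526.0, -197.0], [593.0, -82.0], [509.0, -33.0]]
 lip mean [547.  -61.2  59.8] home dir [-0.516 -0.856] -121.1
 s range [-75.00532601  57.76786714] lip s [-73.72535185 -69.96106735 -67.3173973 ] lip y [-35.29528431  37.23895727] w [ 512.05531156 -121.89909911]
L corners z44 [[580.0, 461.0], [614.0, 381.0], [517.0, 330.0], [471.0, 405.0], [508.0, 339.0]]
R z44 [[522.0, -193.0], [441.0, -142.0], [491.0, -60.0], [572.0, -106.0]]
R lip outer z60 [[576.0, -78.0], [512.0, -43.0]]
L lip outer [[470.0, 399.0], [499.0, 330.0]]
```

```bash
python3 - <<'E'
from h import *
from plant import sensors
from scipy.spatial.transform import Rotation as Ro
im,d,K,R,t=load("top0"); P=cloud(d,K,R,t)
o=sensors.get_obs(); M=Ro.from_quat(o['ee_rot']).as_matrix(); print(M.round(3)); print("jaw yaw",np.degrees(np.arctan2(M[1,0],M[0,0])))
Q=P[:260].reshape(-1,3); Q=Q[(Q[:,2]<400)]
def show(n,m):
    q=Q[m]; print(n,len(q),np.percentile(q,[1,99],axis=0).round().tolist())
b=(Q[:,1]<130)&(Q[:,1]>-100)&(Q[:,2]>180)&(Q[:,0]>400); show("beige",b)
for y in range(-60,121,20):
    k=b&(abs(Q[:,1]-y)<10)
    if k.sum(): print(y,"min x",Q[k][:,0].min().round(),"z",Q[k][:,2].min().round(),Q[k][:,2].max().round())
p=(Q[:,1]<330)&(Q[:,1]>-60)&(Q[:,2]>90)&(Q[:,2]<120)&(Q[:,0]>300); show("pan",p)
g=(Q[:,1]<-150)&(Q[:,2]>180)&(Q[:,0]>300)&(Q[:,0]<650); show("grey",g)
for y in range(-400,-150,30):
    k=g&(abs(Q[:,1]-y)<15)
    if k.sum(): print(y,"x",Q[k][:,0].min().round(),Q[k][:,0].max().round())
E
```

```text
[[-0.446 -0.001  0.895]
 [-0.895 -0.001 -0.446]
 [ 0.001 -1.     0.   ]]
jaw yaw -116.46562597772797
beige 7636 [[516.0, -96.0, 184.0], [922.0, 124.0, 373.0]]
-60 min x 916.0 z 181.0 313.0
-40 min x 534.0 z 180.0 354.0
-20 min x 519.0 z 180.0 372.0
0 min x 513.0 z 181.0 382.0
20 min x 511.0 z 180.0 388.0
40 min x 509.0 z 180.0 386.0
60 min x 511.0 z 180.0 384.0
80 min x 519.0 z 180.0 368.0
100 min x 725.0 z 180.0 321.0
120 min x 917.0 z 181.0 322.0
pan 2442 [[405.0, -46.0, 90.0], [922.0, 315.0, 119.0]]
grey 3462 [[411.0, -345.0, 226.0], [633.0, -163.0, 309.0]]
-370 x 439.0 451.0
-340 x 419.0 510.0
-310 x 405.0 560.0
-280 x 406.0 604.0
-250 x 446.0 606.0
-220 x 497.0 597.0
-190 x 558.0 649.0
-160 x 604.0 648.0
```

Call:
play_rows(
  deltas=[
    {"claw":-1,"slide":[0.156,0.098,0.245],"twist":[0,38.5,0]},
    {"claw":-1,"slide":[0.156,0.098,0.245],"twist":[0,38.5,0]},
    {"claw":-1,"slide":[0.156,0.098,0.245],"twist":[0,38.5,0]},
    {"claw":-1,"slide":[0.156,0.098,0.245],"twist":[0,38.5,0]},
    {"claw":-1,"slide":[0.156,0.098,0.245],"twist":[0,38.5,0]},
    {"claw":-1,"slide":[0.156,0.098,0.245],"twist":[0,38.5,0]},
    {"claw":-1,"slide":[0.156,0.098,0.245],"twist":[0,38.5,0]},
    {"claw":-1,"slide":[0.156,0.098,0.245],"twist":[0,38.5,0]},
  ],
  grip_force=40,
)

```text
t: 1.1
eef_pos: [450.2, 356.0, 111.1]
ee_rot: [0.154, -0.69, 0.69, -0.154]
ft_force: [0.7, -0.2, -0.1]
width: -0.002
```

```bash
cat >> h.py <<'E'
from scipy.spatial.transform import Rotation as Ro
def Mt_down(yaw,lean=(0,0),th=0):
    """tool matrix: y down, x at yaw (deg); then back of tool leaned th deg toward lean dir (xy)"""
    a=np.radians(yaw); x=np.array([np.cos(a),np.sin(a),0]); y=np.array([0,0,-1.]); M=np.c_[x,y,np.cross(x,y)]
    if th: 
        l=np.array([*lean,0.])/np.hypot(*lean); M=Ro.from_rotvec(np.cross([0,0,1],l)*np.radians(th)).as_matrix()@M
    return M
def to(o,p,M):
    A=Ro.from_quat(o['ee_rot']).as_matrix()
    return ((A.T@(np.array(p)-o['eef_pos']))/1000).round(4), np.degrees(Ro.from_matrix(A.T@M).as_rotvec()).round(1)
def st(o): print("t",round(o['t'],2),"p",o['eef_pos'].round(1),"ft",o['ft_force'].round(1),"w",round(o['width'],2),"q",o['q'].round(2)); print(Ro.from_quat(o['ee_rot']).as_matrix().round(3))
E
python3 - <<'E'
from h import *
from plant import sensors,snapshot,camera_params
o=sensors.get_obs(); st(o); n=np.array([.907,.422])
print(to(o,[450,354.6,46],Mt_down(-155)))
im,d=snapshot("wrist"); cv2.imwrite("pics/w1.png",im[:,:,::-1])
E
```

```text
t 1.1 p [450.2 356.  111.1] ft [ 0.7 -0.2 -0.1] w -0.0 q [ 1.01  0.28 -0.35  0.   -0.95 -0.57]
[[-0.906 -0.     0.424]
 [-0.424 -0.001 -0.906]
 [ 0.    -1.     0.001]]
(array([0.0007, 0.0651, 0.0012]), array([-0. ,  0.1,  0. ]))
```

View pics/w1.png

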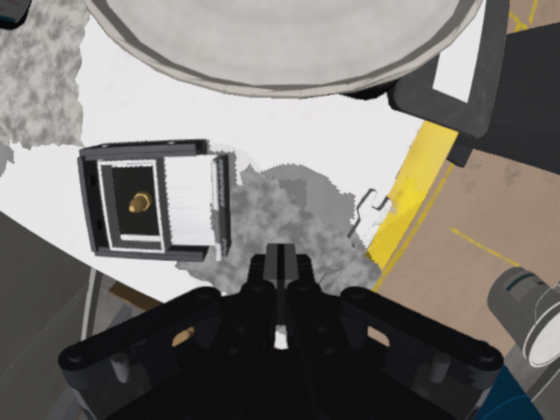

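Call:
play_rows(
  deltas=[
    {"claw":-1,"slide":[0,0.065,0],"twist":[0,0,0]},
    {"claw":-1,"slide":[0,0.065,0],"twist":[0,0,0]},
    {"claw":-1,"slide":[0,0.065,0],"twist":[0,0,0]},
    {"claw":-1,"slide":[-0.01,0.065,0],"twist":[0,0,0]},
    {"claw":-1,"slide":[-0.02,0.065,0],"twist":[0,0,0]},
    {"claw":-1,"slide":[-0.026,0.065,0],"twist":[0,0,0]},
    {"claw":-1,"slide":[-0.032,0.065,0],"twist":[0,0,0]},
    {"claw":-1,"slide":[-0.036,0.065,0],"twist":[0,0,0]},
    {"claw":-1,"slide":[-0.036,0.065,0],"twist":[0,0,0]},
  ],
)

```text
t: 2.28
eef_pos: [482.8, 371.3, 45.9]
ee_rot: [0.154, -0.69, 0.691, -0.153]
ft_force: [0.7, -0.1, -0.1]
width: 0.002
```

Call:
play_rows(
  deltas=[
    {"claw":-1,"slide":[-0.002,0,0],"twist":[0,0,0]},
    {"claw":-1,"slide":[-0.004,0,0],"twist":[0,0,0]},
  ],
)

```text
t: 2.52
eef_pos: [486.4, 373.0, 45.9]
ee_rot: [0.154, -0.69, 0.691, -0.154]
ft_force: [0.5, -0.2, 0.6]
width: 0.001
```

Call:
play_rows(
  deltas=[
    {"claw":-1,"slide":[-0.002,0,0],"twist":[0,0,0]},
    {"claw":-1,"slide":[-0.004,0,0],"twist":[0,0,0]},
  ],
)

```text
t: 2.78
eef_pos: [490.1, 374.8, 45.9]
ee_rot: [0.154, -0.69, 0.69, -0.154]
ft_force: [-0.2, -0.2, -0.1]
width: -0.0
```

```bash
python3 - <<'E'
from h import *
from plant import sensors,snapshot,camera_params
st(sensors.get_obs())
im,d=snapshot("wrist"); im2,_=snapshot("side")
cv2.imwrite("pics/w2.png",np.hstack([im[100:300,60:360],cv2.resize(im2[220:290,150:255],(300,200),interpolation=cv2.INTER_CUBIC)])[:,:,::-1])
E
```

```text
t 2.77 p [490.1 374.8  45.9] ft [-0.2 -0.2 -0.1] w -0.0 q [ 0.97  0.41 -0.32  0.   -0.84 -0.53]
[[-0.905 -0.     0.424]
 [-0.424 -0.001 -0.905]
 [ 0.001 -1.     0.001]]
```

View pics/w2.png

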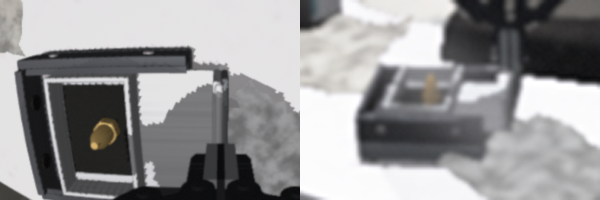

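The finger is at or near the lip, around (222,150) in the crop. The tray still has a gap at the rear stop, so I'll keep pushing.

Call:
play_rows(
  deltas=[
    {"claw":-1,"slide":[-0.002,0,0],"twist":[0,0,0]},
    {"claw":-1,"slide":[-0.004,0,0],"twist":[0,0,0]},
    {"claw":-1,"slide":[-0.006,0,0],"twist":[0,0,0]},
  ],
)

```text
t: 3.25
eef_pos: [495.8, 377.4, 45.9]
ee_rot: [0.154, -0.69, 0.691, -0.154]
ft_force: [-0.5, -1.0, -0.6]
width: -0.003
```

Call:
play_rows(
  deltas=[
    {"claw":-1,"slide":[-0.002,0,0],"twist":[0,0,0]},
    {"claw":-1,"slide":[-0.004,0,0],"twist":[0,0,0]},
    {"claw":-1,"slide":[-0.006,0,0],"twist":[0,0,0]},
  ],
)

```text
t: 3.62
eef_pos: [501.3, 380.0, 45.9]
ee_rot: [0.154, -0.69, 0.691, -0.154]
ft_force: [-0.5, -0.6, 0.2]
width: 0.0
```

```bash
python3 - <<'E'
from h import *
from plant import sensors,snapshot,camera_params
st(sensors.get_obs())
im,d=snapshot("wrist"); im2,_=snapshot("top")
cv2.imwrite("pics/w3.png",np.hstack([im[60:360,30:380],cv2.resize(im2[155:220,95:160],(300,300),interpolation=cv2.INTER_CUBIC)])[:,:,::-1])
E
```

```text
t 3.62 p [501.3 380.   45.9] ft [-0.5 -0.6  0.2] w 0.0 q [ 0.96  0.43 -0.29  0.   -0.85 -0.52]
[[-0.906 -0.     0.424]
 [-0.424 -0.001 -0.906]
 [ 0.001 -1.     0.001]]
```

View pics/w3.png

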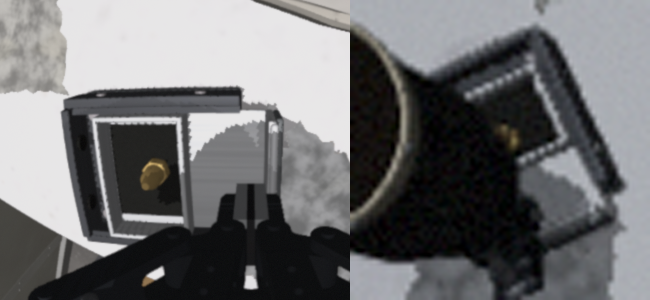

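```bash
cat >> h.py <<'E'
def fproj(p,X):
    R=cv2.Rodrigues(np.array(p['rvec'],float))[0]; c=np.atleast_2d(X)@R.T+np.array(p['tvec']).ravel()
    r=np.hypot(c[:,0],c[:,1]); th=np.arctan2(r,c[:,2]); K=p['camera_matrix']; 
    return np.c_[K[0,2]+K[0,0]*th*c[:,0]/r, K[1,2]+K[1,1]*th*c[:,1]/r]
def fcloud(p,d):
    K=p['camera_matrix']; v,u=np.mgrid[:d.shape[0],:d.shape[1]]; x=(u-K[0,2])/K[0,0]; y=(v-K[1,2])/K[1,1]; th=np.hypot(x,y)+1e-9
    q=np.dstack([np.tan(th)*x/th,np.tan(th)*y/th,np.ones_like(x)])*d[...,None]
    R=cv2.Rodrigues(np.array(p['rvec'],float))[0]; return (q-np.array(p['tvec']).ravel())@R
E
python3 - <<'E'
from h import *
np.set_printoptions(linewidth=200,suppress=True)
from plant import sensors,snapshot,camera_params
o=sensors.get_obs(); p=camera_params("wrist"); im,d=snapshot("wrist"); P=fcloud(p,d)
np.savez("pics/w4.npz",P=P,im=im)
print(p['camera_matrix'][0],"cam pos",(-cv2.Rodrigues(np.array(p['rvec'],float))[0].T@np.array(p['tvec']).ravel()).round())
print("tcp px",fproj(p,o['eef_pos']).round(1))
for u,v in [(303,150),(303,180),(303,200),(303,225),(301,260),(270,200),(280,246),(280,255),(280,270),(220,200),(145,180),(200,120),(100,230)]: print((u,v),P[v,u].round(1),im[v,u])
E
```

```text
[325.1922621    0.         280.38065441] cam pos [533. 316. 212.]
tcp px [[283.  240.7]]
(303, 150) [508.2 334.3   0.7] [232 229 231]
(303, 180) [508.6 342.3  58.5] [86 87 88]
(303, 200) [505.  350.3  63. ] [138 138 139]
(303, 225) [499.4 361.6  63.3] [139 139 141]
(301, 260) [497.  371.2  81.9] [14 15 17]
(270, 200) [516.5 365.   34. ] [124 123 126]
(280, 246) [507.5 370.9  77. ] [13 11 14]
(280, 255) [507.4 370.9  86.3] [12 11 13]
(280, 270) [507.4 371.   99.6] [13 13 14]
(220, 200) [542.7 377.4  33.6] [170 170 172]
(145, 180) [583.7 378.6  51.4] [220 221 222]
(200, 120) [577.9 344.2   0.7] [232 230 231]
(100, 230) [603.3 421.4  49.2] [94 95 99]
```

```bash
python3 - <<'E'
from h import *
z=np.load("pics/w4.npz"); P,im=z['P'],z['im']
for v in range(226,300,4): print(v,[(im[v,u].tolist(),P[v,u].round(0).astype(int).tolist()) for u in (272,281,290)])
E
```

```text
226 [([121, 121, 123], [509, 379, 33]), ([122, 122, 124], [504, 377, 34]), ([121, 123, 124], [499, 375, 34])]
230 [([124, 124, 126], [508, 381, 33]), ([124, 124, 126], [503, 379, 33]), ([124, 124, 126], [498, 377, 33])]
234 [([122, 122, 124], [507, 384, 32]), ([123, 123, 124], [502, 381, 34]), ([123, 123, 125], [497, 379, 33])]
238 [([122, 123, 124], [506, 386, 33]), ([123, 122, 124], [501, 384, 34]), ([122, 122, 124], [496, 382, 33])]
242 [([112, 111, 113], [505, 389, 33]), ([108, 107, 110], [500, 386, 33]), ([111, 112, 113], [495, 384, 33])]
246 [([58, 59, 60], [511, 373, 76]), ([12, 13, 12], [507, 371, 76]), ([58, 58, 60], [503, 369, 77])]
250 [([58, 58, 60], [511, 373, 81]), ([12, 12, 14], [507, 371, 81]), ([59, 59, 60], [503, 370, 80])]
254 [([58, 58, 60], [511, 372, 85]), ([13, 14, 13], [507, 371, 85]), ([58, 58, 60], [503, 369, 85])]
258 [([57, 58, 60], [510, 373, 88]), ([13, 13, 13], [507, 371, 89]), ([57, 58, 59], [503, 370, 88])]
262 [([59, 59, 61], [510, 372, 93]), ([12, 12, 13], [507, 371, 92]), ([58, 58, 60], [503, 370, 92])]
266 [([58, 58, 59], [510, 372, 97]), ([11, 10
[... 186 characters left out ...]
72, 103]), ([12, 12, 13], [507, 371, 103]), ([58, 58, 60], [504, 369, 103])]
278 [([61, 62, 63], [510, 372, 106]), ([14, 13, 14], [507, 371, 106]), ([61, 61, 63], [504, 370, 105])]
282 [([67, 68, 70], [509, 374, 106]), ([24, 24, 25], [506, 372, 106]), ([48, 49, 50], [505, 369, 111])]
286 [([13, 12, 15], [510, 372, 113]), ([25, 25, 26], [506, 374, 107]), ([13, 15, 15], [505, 369, 113])]
290 [([14, 15, 15], [510, 371, 116]), ([25, 25, 26], [505, 375, 107]), ([13, 13, 15], [505, 369, 116])]
294 [([14, 16, 16], [510, 372, 118]), ([24, 24, 25], [504, 378, 105]), ([14, 16, 17], [505, 369, 119])]
298 [([11, 13, 14], [510, 372, 120]), ([25, 24, 24], [503, 379, 106]), ([13, 14, 16], [533, 316, 212])]
```

```bash
python3 - <<'E'
from h import *
from plant import snapshot,camera_params,sensors
z=np.load("pics/w4.npz"); P,im=z['P'],z['im']
for u in range(256,312,3): print(u,im[256,u].tolist(),P[256,u].round(0).astype(int).tolist())
im2,d=snapshot("side"); p=camera_params("side"); R=cv2.Rodrigues(np.array(p['rvec'],float))[0]
C=cloud(d,p['camera_matrix'],R,np.array(p['tvec']).ravel()).reshape(-1,3)
e=sensors.get_obs()['eef_pos']; k=C[(np.hypot(*(C[:,:2]-e[:2]).T)<22)&(C[:,2]>40)&(C[:,2]<130)&(im2.reshape(-1,3).max(1)<75)]
print(len(k),np.sort(k[:,2])[:15].round(1)); print(k[np.argsort(k[:,2])[:8]].round())
E
```

```text
256 [12, 13, 15] [515, 380, 78]
259 [13, 15, 17] [514, 379, 79]
262 [14, 15, 16] [513, 378, 79]
265 [42, 43, 43] [513, 374, 86]
268 [58, 58, 59] [512, 373, 88]
271 [58, 58, 60] [511, 373, 86]
274 [57, 58, 59] [509, 373, 85]
277 [31, 32, 33] [508, 372, 86]
280 [11, 10, 11] [507, 372, 86]
283 [18, 18, 19] [506, 370, 87]
286 [57, 59, 60] [505, 370, 87]
289 [59, 59, 60] [504, 370, 86]
292 [58, 58, 59] [502, 369, 86]
295 [51, 53, 54] [502, 368, 87]
298 [13, 15, 14] [498, 371, 78]
301 [14, 14, 16] [497, 371, 78]
304 [15, 16, 17] [496, 370, 78]
307 [16, 17, 19] [495, 369, 79]
310 [98, 98, 99] [486, 379, 55]
203 [78.6 79.2 79.3 81.3 81.4 83.8 84.3 86.4 86.6 86.9 87.1 87.2 88.1 88.3
 88.9]
[[491. 382.  79.]
 [507. 392.  79.]
 [492. 384.  79.]
 [496. 391.  81.]
 [491. 382.  81.]
 [490. 387.  84.]
 [490. 383.  84.]
 [509. 391.  86.]]
```

Call:
play_rows(
  deltas=[
    {"claw":-1,"slide":[0.045,0,0],"twist":[0,0,0]},
    {"claw":-1,"slide":[0.045,0,0],"twist":[0,0,0]},
    {"claw":-1,"slide":[0.045,0.03,0],"twist":[0,0,0]},
    {"claw":-1,"slide":[0.045,0.03,0],"twist":[0,0,0]},
    {"claw":-1,"slide":[0.039,0.03,0],"twist":[0,0,0]},
    {"claw":-1,"slide":[0.034,0.03,0],"twist":[0,0,0]},
    {"claw":-1,"slide":[0.031,0.03,0],"twist":[0,0,0]},
    {"claw":-1,"slide":[0.028,0.03,0],"twist":[0,0,0]},
  ],
)

```text
t: 4.82
eef_pos: [475.8, 367.9, 16.1]
ee_rot: [0.154, -0.69, 0.691, -0.153]
ft_force: [-2.5, 0.0, 2.4]
width: -0.001
```

Call:
play_rows(
  deltas=[
    {"claw":-1,"slide":[-0.002,0,0],"twist":[0,0,0]},
    {"claw":-1,"slide":[-0.004,0,0],"twist":[0,0,0]},
  ],
)

```text
t: 5.08
eef_pos: [479.2, 369.4, 16.0]
ee_rot: [0.154, -0.69, 0.691, -0.153]
ft_force: [-2.5, -1.3, 1.4]
width: 0.003
```

Call:
play_rows(
  deltas=[
    {"claw":-1,"slide":[-0.002,0,0],"twist":[0,0,0]},
    {"claw":-1,"slide":[-0.004,0,0],"twist":[0,0,0]},
  ],
)

```text
t: 5.32
eef_pos: [482.9, 371.1, 16.1]
ee_rot: [0.154, -0.69, 0.691, -0.153]
ft_force: [-2.9, -0.6, 1.4]
width: 0.004
```

Contact: about 2.8 N opposing the push, which matches the expected tray drag. I'll go on until the force jumps.

Call:
play_rows(
  deltas=[
    {"claw":-1,"slide":[-0.002,0,0],"twist":[0,0,0]},
    {"claw":-1,"slide":[-0.004,0,0],"twist":[0,0,0]},
  ],
)

```text
t: 5.58
eef_pos: [486.7, 372.9, 16.1]
ee_rot: [0.154, -0.69, 0.691, -0.153]
ft_force: [-2.4, -0.5, 1.9]
width: 0.001
```

Call:
play_rows(
  deltas=[
    {"claw":-1,"slide":[-0.0015,0,0],"twist":[0,0,0]},
    {"claw":-1,"slide":[-0.003,0,0],"twist":[0,0,0]},
  ],
)

```text
t: 5.82
eef_pos: [487.7, 373.1, 15.9]
ee_rot: [0.155, -0.689, 0.691, -0.152]
ft_force: [-14.7, -1.9, 9.7]
width: 0.004
```

Call:
play_rows(
  deltas=[
    {"claw":-1,"slide":[-0.0015,0,0],"twist":[0,0,0]},
    {"claw":-1,"slide":[-0.003,0,0],"twist":[0,0,0]},
  ],
)

```text
t: 6.08
eef_pos: [487.7, 372.9, 15.7]
ee_rot: [0.157, -0.689, 0.692, -0.15]
ft_force: [-19.4, -2.6, 14.5]
width: 0.001
```

Call:
play_rows(
  deltas=[
    {"claw":-1,"slide":[0.02,0,0],"twist":[0,0,0]},
    {"claw":-1,"slide":[0.02,0,0],"twist":[0,0,0]},
    {"claw":-1,"slide":[0.03,-0.13,0],"twist":[0,0,0]},
    {"claw":-1,"slide":[0.03,-0.13,0],"twist":[0,0,0]},
    {"claw":-1,"slide":[0.03,-0.13,0],"twist":[0,0,0]},
    {"claw":-1,"slide":[0.03,-0.13,0],"twist":[0,0,0]},
  ],
)

```text
t: 6.82
eef_pos: [462.2, 361.6, 146.7]
ee_rot: [0.156, -0.689, 0.691, -0.15]
ft_force: [-0.3, -0.1, -0.6]
width: -0.002
```

```bash
python3 - <<'E'
from h import *
from plant import sensors,snapshot,camera_params
o=sensors.get_obs(); st(o)
print(to(o,[415,120,150],Mt_down(178)))
im,d=snapshot("top"); p=camera_params("top"); R=cv2.Rodrigues(np.array(p['rvec'],float))[0]
C=cloud(d,p['camera_matrix'],R,np.array(p['tvec']).ravel()).reshape(-1,3); n=np.array([.907,.422])
s=C[:,:2]@n; y=C[:,:2]@[-.422,.907]
k=(C[:,2]>55)&(C[:,2]<68)&(s>585)&(s<640)&(abs(y-131)<40); print("lip s now",k.sum(),np.percentile(s[k],[5,50,95]) if k.any() else None, "(was 601.9, home 615.8)")
E
```

```text
t 6.83 p [462.2 361.6 146.7] ft [-0.3 -0.1 -0.6] w -0.0 q [ 0.99  0.27 -0.27 -0.   -1.04 -0.56]
[[-0.906 -0.007  0.423]
 [-0.423 -0.005 -0.906]
 [ 0.008 -1.     0.001]]
(array([ 0.1449, -0.0018,  0.1989]), array([-0.2, 27. ,  0.5]))
lip s now 47 [613.6137032  616.36458811 619.40552125] (was 601.9, home 615.8)
```

Call:
play_rows(
  deltas=[
    {"claw":-1,"slide":[0.145,-0.005,0.199],"twist":[0,27,0]},
    {"claw":-1,"slide":[0.145,-0.005,0.199],"twist":[0,27,0]},
    {"claw":-1,"slide":[0.145,-0.005,0.199],"twist":[0,27,0]},
    {"claw":-1,"slide":[0.145,-0.005,0.199],"twist":[0,27,0]},
    {"claw":-1,"slide":[0.145,-0.005,0.199],"twist":[0,27,0]},
    {"claw":-1,"slide":[0.145,-0.005,0.199],"twist":[0,27,0]},
  ],
)

```text
t: 7.62
eef_pos: [414.4, 119.0, 151.7]
ee_rot: [-0.009, -0.704, 0.71, 0.016]
ft_force: [1.1, 0.1, -0.7]
width: 0.001
```

```bash
python3 - <<'E'
from h import *
from plant import sensors
o=sensors.get_obs(); st(o)
print(to(o,[435,-100,150],Mt_down(149.5,(-.8,-.6),25)))
E
```

```text
t 7.62 p [414.4 119.  151.7] ft [ 1.1  0.1 -0.7] w 0.0 q [ 0.74  0.   -0.57 -0.   -1.   -0.77]
[[-0.999 -0.009 -0.036]
 [ 0.036 -0.007 -0.999]
 [ 0.009 -1.     0.008]]
(array([-0.0284,  0.0031,  0.2181]), array([-20.8,  28. ,  15.5]))
```

Call:
play_rows(
  deltas=[
    {"claw":-1,"slide":[-0.028,0.003,0.218],"twist":[-20.8,28,15.5]},
    {"claw":-1,"slide":[-0.028,0.003,0.218],"twist":[-20.8,28,15.5]},
    {"claw":-1,"slide":[-0.028,0.003,0.218],"twist":[-20.8,28,15.5]},
    {"claw":-1,"slide":[-0.028,0.003,0.218],"twist":[-20.8,28,15.5]},
    {"claw":-1,"slide":[-0.028,0.003,0.218],"twist":[-20.8,28,15.5]},
    {"claw":-1,"slide":[-0.028,0.003,0.218],"twist":[-20.8,28,15.5]},
    {"claw":-1,"slide":[-0.028,0.003,0.218],"twist":[-20.8,28,15.5]},
  ],
)

```text
t: 8.5
eef_pos: [435.0, -98.4, 149.8]
ee_rot: [0.274, 0.787, -0.546, -0.087]
ft_force: [-0.5, 0.1, 0.4]
width: -0.0
```

```bash
python3 - <<'E'
from h import *
from plant import sensors,snapshot,camera_params
o=sensors.get_obs(); st(o); p=camera_params("wrist"); im,d=snapshot("wrist"); P=fcloud(p,d)
cv2.imwrite("pics/w5.png",im[:,:,::-1]); np.savez("pics/w5.npz",P=P,im=im)
T=np.array([523.7,-65,105]);M=Mt_down(149.5,(-.8,-.6),25); print(to(o,T+30*M[:,1],M), (T+30*M[:,1]).round())
for v in range(238,262,3): print(v,im[v,281],P[v,272].round(),P[v,290].round())
# lip from wrist cloud
Q=P.reshape(-1,3); k=(Q[:,2]>52)&(Q[:,2]<70)&(Q[:,0]>490)&(Q[:,0]<600)&(Q[:,1]>-95)&(Q[:,1]<-25); Q=Q[k]
n=np.array([-.505,-.863]); s=Q[:,:2]@n; y=Q[:,:2]@[.863,-.505]; print(k.sum(),np.percentile(s,[2,50,98]),np.percentile(y,[2,98]),np.median(Q[:,2]),"top-based lip s,y",np.array([547,-61.2])@n,np.array([547,-61.2])@[.863,-.505])
if k.sum()>50: print("angle",np.polyfit(y,s,1))
E
```

```text
t 8.5 p [435.  -98.4 149.8] ft [-0.5  0.1  0.4] w -0.0 q [-0.08 -0.09 -0.59 -0.41 -0.78 -0.2 ]
[[-0.835  0.335 -0.436]
 [ 0.526  0.255 -0.811]
 [-0.161 -0.907 -0.389]]
(array([-0.0493,  0.1089, -0.0484]), array([-0. ,  0.1,  0.2])) [534. -57.  78.]
238 [238 235 230] [548.  16.   2.] [528.  24.   2.]
241 [238 235 231] [552.  21.   1.] [530.  29.   3.]
244 [70 68 67] [ 425. -116.  172.] [ 418. -111.  171.]
247 [17 17 19] [ 425. -116.  174.] [ 418. -112.  173.]
250 [17 17 17] [ 423. -117.  178.] [ 417. -112.  176.]
253 [18 18 18] [ 422. -118.  181.] [ 415. -114.  180.]
256 [17 18 18] [ 421. -118.  183.] [ 415. -114.  182.]
259 [19 18 19] [ 420. -119.  186.] [ 414. -115.  185.]
774 [-226.80672073 -223.35706491 -221.85831263] [468.11147058 541.221854  ] 59.59646559059095 top-based lip s,y -223.41940000000002 502.967
angle [-7.64907408e-03 -2.19601259e+02]
```

View pics/w5.png

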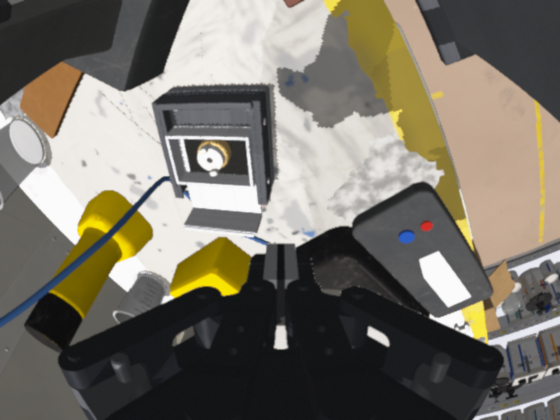

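```bash
python3 - <<'E'
from h import *
from plant import sensors
o=sensors.get_obs(); M=Ro.from_quat(o['ee_rot']).as_matrix()
for z in (120,75,43): print(z,to(o,np.array([522.8,-72.5,z])+30*M[:,1],M))
print("out dir tool", M.T@[.505,.863,0],"home", "up",M.T@[0,0,1])
E
```

```text
120 (array([-0.055 ,  0.0931, -0.0474]), array([0., 0., 0.]))
75 (array([-0.0478,  0.1339, -0.0298]), array([0., 0., 0.]))
43 (array([-0.0426,  0.1629, -0.0174]), array([0., 0., 0.]))
out dir tool [ 0.03203995  0.38979413 -0.92023257] home up [-0.16102068 -0.90675882 -0.38969318]
```

Call:
play_rows(
  deltas=[
    {"claw":-1,"slide":[-0.055,0.093,-0.0475],"twist":[0,0,0]},
    {"claw":-1,"slide":[-0.055,0.093,-0.0475],"twist":[0,0,0]},
    {"claw":-1,"slide":[-0.055,0.093,-0.0475],"twist":[0,0,0]},
    {"claw":-1,"slide":[-0.055,0.093,-0.0475],"twist":[0,0,0]},
    {"claw":-1,"slide":[-0.048,0.134,-0.03],"twist":[0,0,0]},
    {"claw":-1,"slide":[-0.048,0.134,-0.03],"twist":[0,0,0]},
    {"claw":-1,"slide":[-0.048,0.134,-0.03],"twist":[0,0,0]},
  ],
)

```text
t: 9.43
eef_pos: [533.6, -64.9, 49.5]
ee_rot: [0.274, 0.787, -0.545, -0.086]
ft_force: [0.3, 0.3, 0.2]
width: -0.002
```

```bash
python3 - <<'E'
from h import *
from plant import sensors,snapshot,camera_params
o=sensors.get_obs(); st(o); p=camera_params("wrist"); im,d=snapshot("wrist"); P=fcloud(p,d)
M=Ro.from_quat(o['ee_rot']).as_matrix(); t=o['eef_pos']-30*M[:,1]; n=np.array([-.505,-.863]); yy=np.array([.863,-.505])
print("tip",t.round(1),"s,y",t[:2]@n,t[:2]@yy)
print("to 43",to(o,np.array([522.8,-72.5,43])+30*M[:,1],M))
cv2.imwrite("pics/w6.png",im[:,:,::-1])
E
```

```text
t 9.43 p [533.6 -64.9  49.5] ft [0.3 0.3 0.2] w -0.0 q [ 0.    0.2  -0.53 -0.52 -0.54 -0.12]
[[-0.835  0.337 -0.435]
 [ 0.525  0.255 -0.812]
 [-0.163 -0.906 -0.39 ]]
tip [523.5 -72.5  76.7] s,y -201.76942084760745 488.3824277749772
to 43 (array([0.0061, 0.0304, 0.0134]), array([0., 0., 0.]))
```

View pics/w6.png

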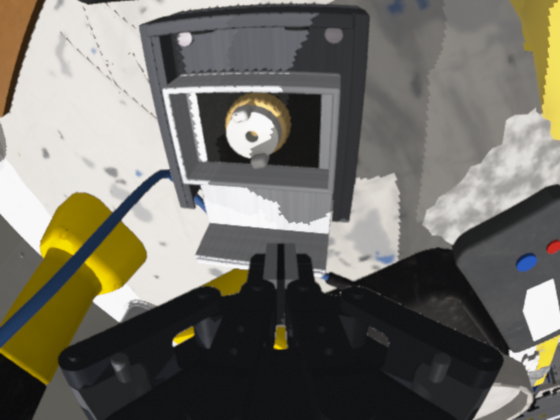

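Tip at (281,245), air cap at (258,130) in its pocket, well between rows 185 and 225. By the numbers the tip is 8 mm inside the lip, so I'll descend.

Call:
play_rows(
  deltas=[
    {"claw":-1,"slide":[0.003,0.015,0.0065],"twist":[0,0,0]},
    {"claw":-1,"slide":[0.006,0.0304,0.0134],"twist":[0,0,0]},
    {"claw":-1,"slide":[0.006,0.0304,0.0134],"twist":[0,0,0]},
  ],
)

```text
t: 9.85
eef_pos: [533.6, -65.0, 17.0]
ee_rot: [0.274, 0.788, -0.545, -0.086]
ft_force: [0.3, -0.1, 0.7]
width: 0.002
```

```bash
python3 - <<'E'
from h import *
from plant import sensors,snapshot,camera_params
o=sensors.get_obs(); st(o); p=camera_params("wrist"); im,d=snapshot("wrist"); P=fcloud(p,d)
M=Ro.from_quat(o['ee_rot']).as_matrix(); print("tip",(o['eef_pos']-30*M[:,1]).round(1),"outdir",M.T@[.505,.863,0])
cv2.imwrite("pics/w7.png",im[:,:,::-1])
E
```

```text
t 9.85 p [533.6 -65.   17. ] ft [ 0.3 -0.1  0.7] w 0.0 q [-0.01  0.26 -0.54 -0.58 -0.49 -0.03]
[[-0.835  0.338 -0.434]
 [ 0.526  0.255 -0.812]
 [-0.164 -0.906 -0.391]]
tip [523.5 -72.7  44.1] outdir [ 0.03203671  0.39107337 -0.91968977]
```

View pics/w7.png

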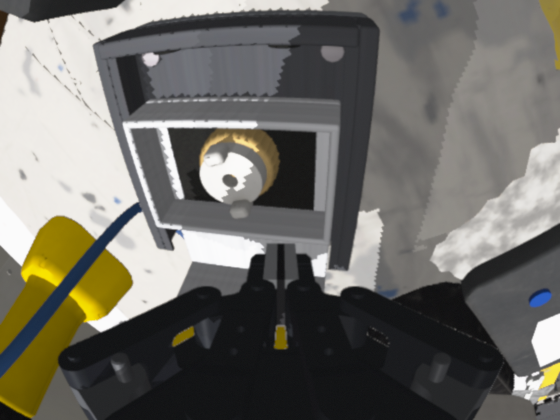

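The tip is in the well between divider and lip, with no contact force. Drawing out slowly.

Call:
play_rows(
  deltas=[
    {"claw":-1,"slide":[0.0001,0.0012,-0.0028],"twist":[0,0,0]},
    {"claw":-1,"slide":[0.0002,0.0023,-0.0055],"twist":[0,0,0]},
    {"claw":-1,"slide":[0.0003,0.0035,-0.0083],"twist":[0,0,0]},
    {"claw":-1,"slide":[0.0004,0.0047,-0.011],"twist":[0,0,0]},
    {"claw":-1,"slide":[0.0004,0.0055,-0.0129],"twist":[0,0,0]},
  ],
)

```text
t: 10.52
eef_pos: [541.2, -52.9, 17.5]
ee_rot: [0.274, 0.788, -0.545, -0.085]
ft_force: [-0.4, -2.7, 2.1]
width: -0.003
```

Call:
play_rows(
  deltas=[
    {"claw":-1,"slide":[0.0001,0.0008,-0.0018],"twist":[0,0,0]},
    {"claw":-1,"slide":[0.0001,0.0016,-0.0037],"twist":[0,0,0]},
    {"claw":-1,"slide":[0.0002,0.0023,-0.0055],"twist":[0,0,0]},
  ],
)

```text
t: 10.9
eef_pos: [544.2, -47.7, 17.4]
ee_rot: [0.274, 0.787, -0.545, -0.085]
ft_force: [-0.4, -2.9, 1.1]
width: 0.001
```

Call:
play_rows(
  deltas=[
    {"claw":-1,"slide":[0.0001,0.0008,-0.0018],"twist":[0,0,0]},
    {"claw":-1,"slide":[0.0001,0.0016,-0.0037],"twist":[0,0,0]},
    {"claw":-1,"slide":[0.0002,0.0023,-0.0055],"twist":[0,0,0]},
    {"claw":-1,"slide":[0.0002,0.0031,-0.0074],"twist":[0,0,0]},
    {"claw":-1,"slide":[0.0003,0.0039,-0.0092],"twist":[0,0,0]},
    {"claw":-1,"slide":[0.0004,0.0047,-0.011],"twist":[0,0,0]},
  ],
)

```text
t: 11.65
eef_pos: [550.2, -37.3, 17.4]
ee_rot: [0.274, 0.787, -0.545, -0.085]
ft_force: [-0.2, -2.0, 1.4]
width: -0.002
```

Call:
play_rows(
  deltas=[
    {"claw":-1,"slide":[0.0001,0.0008,-0.0018],"twist":[0,0,0]},
    {"claw":-1,"slide":[0.0001,0.0016,-0.0037],"twist":[0,0,0]},
  ],
)

```text
t: 11.9
eef_pos: [552.4, -33.6, 17.4]
ee_rot: [0.274, 0.787, -0.545, -0.085]
ft_force: [-0.8, -3.3, 1.5]
width: -0.008
```

Call:
play_rows(
  deltas=[
    {"claw":-1,"slide":[0.0001,0.0008,-0.0018],"twist":[0,0,0]},
    {"claw":-1,"slide":[0.0001,0.0016,-0.0037],"twist":[0,0,0]},
  ],
)

```text
t: 12.15
eef_pos: [552.8, -32.9, 17.1]
ee_rot: [0.274, 0.787, -0.547, -0.086]
ft_force: [-14.9, -27.4, 15.5]
width: -0.004
```

Call:
play_rows(
  deltas=[
    {"claw":-1,"slide":[-0.0003,-0.0035,0.0083],"twist":[0,0,0]},
    {"claw":-1,"slide":[-0.0003,-0.0035,0.0083],"twist":[0,0,0]},
    {"claw":-1,"slide":[-0.0068,-0.04,-0.007],"twist":[0,0,0]},
    {"claw":-1,"slide":[-0.013,-0.076,-0.023],"twist":[0,0,0]},
    {"claw":-1,"slide":[-0.013,-0.076,-0.023],"twist":[0,0,0]},
  ],
)

```text
t: 12.78
eef_pos: [550.2, -39.4, 100.7]
ee_rot: [0.275, 0.787, -0.546, -0.083]
ft_force: [-0.5, 0.8, -0.4]
width: -0.003
```

```bash
python3 - <<'E'
from h import *
from plant import sensors
o=sensors.get_obs(); st(o); M=Ro.from_quat(o['ee_rot']).as_matrix()
print(to(o,[435,-98,150],M))
E
```

```text
t 12.78 p [550.2 -39.4 100.7] ft [-0.5  0.8 -0.4] w -0.0 q [ 0.09  0.12 -0.52 -0.41 -0.59 -0.31]
[[-0.835  0.343 -0.431]
 [ 0.524  0.253 -0.814]
 [-0.17  -0.905 -0.39 ]]
(array([ 0.0571, -0.0989,  0.078 ]), array([0., 0., 0.]))
```

Call:
play_rows(
  deltas=[
    {"claw":-1,"slide":[0.057,-0.099,0.078],"twist":[0,0,0]},
    {"claw":-1,"slide":[0.057,-0.099,0.078],"twist":[0,0,0]},
    {"claw":-1,"slide":[0.057,-0.099,0.078],"twist":[0,0,0]},
    {"claw":-1,"slide":[0.057,-0.099,0.078],"twist":[0,0,0]},
    {"claw":-1,"slide":[0.057,-0.099,0.078],"twist":[0,0,0]},
  ],
)

```text
t: 13.4
eef_pos: [435.7, -97.6, 149.4]
ee_rot: [0.275, 0.787, -0.546, -0.083]
ft_force: [0.6, 0.4, -0.4]
width: -0.002
```

```bash
python3 - <<'E'
from h import *
from plant import sensors,snapshot,camera_params
o=sensors.get_obs(); st(o)
p=camera_params("wrist"); im,d=snapshot("wrist"); Q=fcloud(p,d).reshape(-1,3)
n=np.array([-.505,-.863]); s=Q[:,:2]@n; y=Q[:,:2]@[.863,-.505]
k=(Q[:,2]>54)&(Q[:,2]<68)&(abs(y-503)<38)&(s<-210)&(s>-280); print("right lip s now",k.sum(),np.percentile(s[k],[2,50,98]),"was -223.4")
t,d2=snapshot("top"); p=camera_params("top"); R=cv2.Rodrigues(np.array(p['rvec'],float))[0]
C=cloud(d2,p['camera_matrix'],R,np.array(p['tvec']).ravel()).reshape(-1,3); m=np.array([.907,.422]); s=C[:,:2]@m; y=C[:,:2]@[-.422,.907]
k=(C[:,2]>55)&(C[:,2]<68)&(s>585)&(s<640)&(abs(y-131)<40); print("left lip s",np.percentile(s[k],[5,50,95]))
cv2.imwrite("pics/end.png",np.hstack([cv2.resize(im,(400,300)),cv2.resize(t[140:265,90:350],(400,300))])[:,:,::-1])
E
```

```text
t 13.4 p [435.7 -97.6 149.4] ft [ 0.6  0.4 -0.4] w -0.0 q [-0.07 -0.09 -0.6  -0.41 -0.77 -0.2 ]
[[-0.835  0.342 -0.431]
 [ 0.524  0.253 -0.814]
 [-0.169 -0.905 -0.39 ]]
right lip s now 603 [-255.26783284 -252.00086718 -250.58875202] was -223.4
left lip s [612.22313091 616.31384866 619.22094766]
```

View pics/end.png

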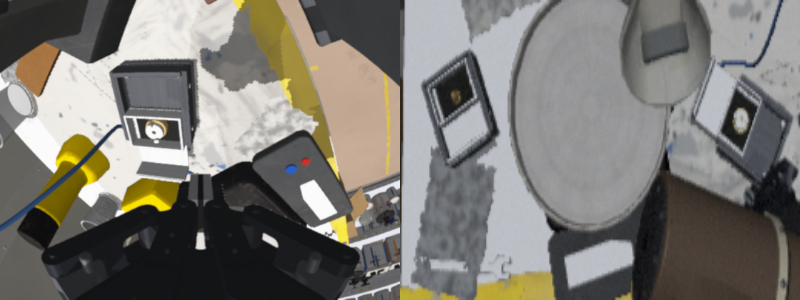

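The left tray is home and the right tray is at its stop. Both parts sit in their pockets, with the cap at (155,130) in the wrist half. The arm is clear, so I'm handing in.

```bash
python3 -c "
from plant import order; print(order.sign_off())"
```

```text
the job is handed in; nothing more can be done
None
```

The air cap was in the right tray: I hooked the shut fingers behind its lip and drew it out until it hit its stop. The nozzle's tray, on the left, is pushed fully home. I handed the job in at about 13.4 s; `sign_off` reports no verdict.

- **Right tray (air cap):** a steady pull of about 3 N rose to about 31 N at the end. The last wrist picture puts the lip 28.6 mm further out than at the start, when it stood out about 20 mm. That makes it 49 to 50 mm out.
- **Left tray (nozzle):** the push rose from about 3 N to about 20 N at the rear stop. The top camera puts the lip at 616.3 mm along the slide axis, against 615.8 mm expected at home.
- **Parts and arm:** both parts lie in their pockets, and the arm stands clear with no force on it. I saw no sign of the spanner, box or tape having moved, but I did not measure them.

**Check that disagreed:** the first push on the left tray did nothing. The fingertips really end about 30 mm short of the reported TCP, so they passed over the lip without touching it. Both cameras showed this, and I allowed for the 30 mm in all later moves.

The task text says the right slide's front is turned partly to the robot. The pictures showed it opening towards the balance and away from the robot, and I went by the pictures.

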